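# Switch off the centrifuge, try its lid, free the lock if caught, hold the lid open

### The job

The centrifuge's run is over: turn its speed knob anticlockwise to the off stop. Then take the lid by its handle and, before touching the red release, pull up firmly to find out whether the lock has let go: if the lid comes, carry on opening it, and if the lock still holds it, stop pulling (do not force it), slide the red release out to its stop and take the lid again. The lid does not stay up by itself and must not be let fall; finish while holding it by the handle, open by more than 60 degrees, with the things standing round about left alone.

Things in the scene. Friction and masses are not known exactly. Their poses are not given: they have to be found in the camera images.
- centrifuge: Small bench centrifuge, fixed to the bench: pale grey casing 185 mm deep (x) by 280 mm wide (y) by 100 mm high with a round-windowed lid on the left and a blue control panel (y from -140 to -40 mm, top at z = 100 mm) on the right. Origin under its middle on the bench; x points to its back (the hinge side), y to its left, z up. It stands turned by a few degrees either way.
- speed (a joint): Speed knob: 0 at the off stop (fully anticlockwise seen from above, where a wide red mark stands), growing clockwise to 4.71 rad. It stays where it is left; turning takes about 0.04 N m. It starts between 0.6 and 1.35 rad.
- speed_grip (a point): On the axis of the black speed knob, at the height to grip, 137 mm above the bench. The knob is an upright bar grip 38 mm long, 14 mm thick and 32 mm high (z from 112 to 144 mm) on a disc of 40 mm diameter; this point turns with the knob and the bar's length lies along the point's x axis, with a white pointer line at its -x end. At centrifuge x = 28, y = -92 mm.
- lid (a joint): Lid angle: 0 shut, growing as the handle rises, 1.3 rad (75 degrees) at its stop. The lid (pale grey frame 150 x 168 x 12 mm, round window, 0.3 kg) falls shut when let go; free, it lifts with about 2 N at the handle. Held by the lock it still has about 0.02 rad (4 mm at the handle) of play, then stops hard; a pull of 10 to 15 N is firm enough to tell.
- lid_handle (a point): Middle of the lid's handle: a black round bar of 10 mm diameter, straight for 76 mm along the centrifuge's y, carried 45 mm in front of the lid's front edge by a standoff at each end; clear space in front, below and for 34 mm behind it. Shut, it lies 108 mm above the bench, at centrifuge x = -132, y = 50 mm. The point's axes are parallel to the centrifuge's when shut and turn with the lid.
- lid_hinge (a point): On the lid's hinge line (along the centrifuge's y), level with the handle in y, 104 mm above the bench, at centrifuge x = 68 mm; the handle bar lies 200 mm from it.
- lid_lock: The lid lock, fixed in the casing under the lid's right front corner: a steel plate with a slot that takes the lid's tongue. Its hook is hidden inside; it may or may not be caught, and only a pull on the lid tells.
- release (a joint): Manual release slide: 0 pushed in (as it starts), 0.020 m drawn out to its stop, toward the centrifuge's right (-y). Moving it takes about 3 to 5 N; it stays where it is left. Drawn to its stop it frees the lock for good (let the pull on the lid off first).
- release_top (a point): Middle of the top face of the red release tab on the control panel, 118 mm above the bench; the tab is 24 mm (x) by 14 mm (y) by 16 mm high (z from 102 to 118 mm). Pushed in it is at centrifuge x = -58, y = -78 mm. Its axes are parallel to the centrifuge's.
- tube_green: Loose bystander: standing 50 ml tube with a green cap, 32 mm diameter, 114 mm high; origin under its middle.
- tube_orange: Loose bystander: standing 50 ml tube with an orange cap, 32 mm diameter, 114 mm high; origin under its middle.
- tin_yellow: Loose bystander: small round tin with a yellow lid, 42 mm diameter, 22 mm high; origin under its middle.
- tin_blue: Loose bystander: round tin with a blue lid, 56 mm diameter, 28 mm high; origin under its middle.
- bottle_black_cap: Loose bystander: reagent bottle with a black cap, 54 mm diameter, 100 mm high; origin under its middle.
- bottle_blue_cap: Loose bystander: reagent bottle with a blue cap, 68 mm diameter, 135 mm high; origin under its middle.

How it is judged:
On the way, in this order (a step that is already met when the one before it is completed fails the run):
1. the speed knob is at its off stop, the lid still shut (value of joint speed below 0.1 rad and value of joint lid below 0.06 rad), for 0.2 s.
2. the lid has been tried with the release still in: either pulled firmly against the lock, or it came open (value of joint release below 0.004 m and (contact force between lid and lid_lock above 3 N or value of joint lid above 0.4 rad)), for 0.2 s.
At the end, for the whole second after the job is handed in: The knob is within 0.1 rad of its off stop; the lid is open by more than 60 degrees (1.04 rad) and still (under 0.2 rad/s), with the robot's fingers on its handle (contact over 0.5 N, TCP within 50 mm of the middle of the bar); the bystanders stand upright (value of joint speed below 0.1 rad and value of joint lid above 1.04 rad and contact force between the fingers and lid above 0.5 N and distance between the grasp point and lid_handle below 0.05 m and not (velocity of joint lid above 0.2 rad/s) and velocity of joint lid above -0.2 rad/s and angle between each of tube_green, tube_orange, tin_yellow, tin_blue, bottle_black_cap, bottle_blue_cap's own z axis and vertical below 0.3 rad); the arm keeps its last pose, push and grip.
It fails at once if the lid is lifted while the speed knob is not off (value of joint lid above 0.06 rad and value of joint speed above 0.14 rad).
It fails at once if the lid is forced against the lock (more than 90 N) (contact force between lid and lid_lock above 90 N).
It fails at once if the open lid is let fall (value of joint lid above 0.06 rad and velocity of joint lid below -3.5 rad/s).
It fails at once if a bystander is pushed by more than 30 mm (distance of any of tube_green, tube_orange, tin_yellow, tin_blue, bottle_black_cap, bottle_blue_cap from where it was at the start of the episode above 0.03 m).
It also fails if it takes over 61 s, if anything falls off the work surface, if the arm or the gripper's body presses on something with over 40 N, if the wrist force passes 120 N, or if a joint passes its speed limit or range.

### The arm

A 6-joint arm with a two-finger parallel gripper is mounted at the origin on the work surface; the furniture and walls round the work are solid. World frame = base frame: x ahead of the robot, y to its left, z up, the work surface at z = 0. Lengths are in m, angles in rad, forces in N, time in s.
With the tool pointing down it reaches from about 0.4 to 0.925 m from the base axis. Payload 12.5 kg.
Tool frame: the origin (TCP) lies between the finger pads, 19 mm behind the fingertips; this is the grasp point; z points along the fingers, y is the line along which they close (so a half turn about z gives the same grasp; the last joint's range is limited). The gripper opens to 95 mm and grips with 3 to 60 N. Pads are 20 mm wide; open, the fingers measure 119 mm over their backs; the gripper's body (75 mm by 180 mm) begins 59 mm behind the grasp point.
Start: joints at [1.165, 0.491, 1.559, -0, 1.092, -0.106], TCP at [0.185, 0.597, 0.233] pointing down, gripper open.
Joint ranges: [-3.1, 3.1], [-0.84, 2.19], [0.05, 2.79], [-1.13, 4.28], [0.06, 2.93], [-2.69, 2.69]. Speed limits (rad/s): [2.22, 2.22, 2.79, 3.14, 3.14, 3.14].

### API

Orientations are given as a unit quaternion [x, y, z, w].
In Python, from cell import r, eyes gives the robot as it stands.
- The arm moves only by the shell command python3 -m handwheel 'ROWS'. ROWS is JSON, a list of rows, each a list of 3 entries, a list of its own where there are three numbers: the turn, a rotation vector about the tool's x, y, z in degrees, then the shift along the tool's x, y, z in m, then the closure in counts, from 0 (fully open) to 255 (shut). A call has 1 to 5 rows; each row shifts and turns the commanded pose from where the row before left it, along the tool's axes as they then stand; what a row does not reach is not made up. A row lasts 1/12 s, in which the tool goes at most 41.7 mm and 7.16 degrees, less where a joint would pass 70% of its speed; a pose out of reach is approached as far as the arm can. A call is refused whole if a number of a shift passes 0.0417 or a number of a turn 7.16, either way. A call with a gripper value outside its range is refused whole. The fingers move at their own pace and stop on an object; the grip force is fixed at half the most. Time passes only in rows, so rows that do not move let the fingers close. It gives the time, the measured TCP pose, the force, the opening and the grip force at its end, in the units of the state.
- r.sense(): the state, without advancing time (a new reading comes with each control period).
- eyes.grab_frame(name): name is "scene" or "top"; returns the picture (400x640x3 uint8, red, green, blue); there is no depth.
- eyes.camera_params(name): a dict with "fx", "fy", "cx", "cy" (pixels), "k1" (the pictures are not rectified: a ray, as slopes to the right and down, at radius r is drawn at 1 + k1 r^2 times it, then the intrinsics apply), "R" (3x3) and "t" (3): a world point X has camera coordinates R X + t. Camera axes: x right, y down, z forward; pixel columns grow to the right and rows downward; lengths in m; the calibration is good to about 2 mm. A picture is of the moment at which its call begins. camera_params takes no time and is no camera call.
- r.job_done(): hands the job in; it is judged then, once.
The state is a dict: "t": time; "joints": joint angles; "joint_vel": joint speeds; "joint_efforts": joint torques, N m; "eef_pos": TCP position; "ee_rot": TCP orientation; "force": force on the tool from outside, world axes, zero at the start; "ft_torque": the same for the moment, N m; "opening": finger opening in m; "grasp_force": force on a finger pad.
Only numpy, scipy, OpenCV 4.12 (cv2) and the standard library are available. Lean on these libraries where they do the work, as an engineer would, in place of code of your own. Each camera call takes 0.05 s, during which the arm holds its last target. There are 200 camera calls.

## Working session

There is one attempt and no reset: what is moved stays moved. The work goes in short steps, Python scripts to look and compute and a shell command to move; the robot and the scene stay as the last step left them, time stands still between calls to the robot, and variables do not carry over. Pictures are saved under pics/ and viewed, at most 10 in all, crops included, and the job is handed in when it is done.

```bash
mkdir -p pics; ls
python3 - <<'E'
from cell import r,eyes
import cv2
s=r.sense();print(s)
for n in("scene","top"):
    cv2.imwrite(f"pics/{n}0.png",eyes.grab_frame(n)[:,:,::-1]);print(n,eyes.camera_params(n))
E
```

```text
pics
{'t': 0.0, 'joints': array([ 1.16541771e+00,  4.91568223e-01,  1.55946184e+00, -6.68312082e-07,
        1.09167996e+00, -1.05633350e-01]), 'joint_vel': array([ 0.00046105, -0.00082285,  0.00260424,  0.00176946,  0.00014787,
        0.0013374 ]), 'joint_efforts': array([-2.58788576e-03, -6.12648296e+01, -2.58173347e+01,  6.90807123e-02,
        4.82753059e-02, -7.06237824e-05]), 'eef_pos': array([0.18445763, 0.59692607, 0.23285208]), 'ee_rot': array([ 1.49312019e-01,  9.88789972e-01, -5.40622410e-04, -1.40912404e-04]), 'force': array([-0.0026236 , -0.44472323, -0.47888915]), 'ft_torque': array([-0.00407656, -0.01113841,  0.00711922]), 'grasp_force': 0.0, 'opening': 0.09461744494975373}
scene {'fx': 408.09915929507883, 'fy': 408.09915929507883, 'cx': 317.10801506449195, 'cy': 196.05817696959883, 'k1': -0.017824735175150073, 'R': array([[ 0.52463683, -0.85108841,  0.0201176 ],
       [-0.59047664, -0.38080738, -0.71156383],
       [ 0.61326465,  0.36143362, -0.7023334 ]]), 't': array([-0.30371776,  0.41643616,  0.84109652])}
top {'fx': 393.06872402975944, 'fy': 393.06872402975944, 'cx': 322.95022495960455, 'cy': 200.86929164389232, 'k1': 0.03274921601616581, 'R': array([[-0.0121857 , -0.9998313 , -0.01374362],
       [-0.99529351,  0.01344957, -0.09596843],
       [ 0.09613709,  0.0125095 , -0.99528949]]), 't': array([-0.00443551,  0.58768544,  1.36495123])}
```

View pics/top0.png

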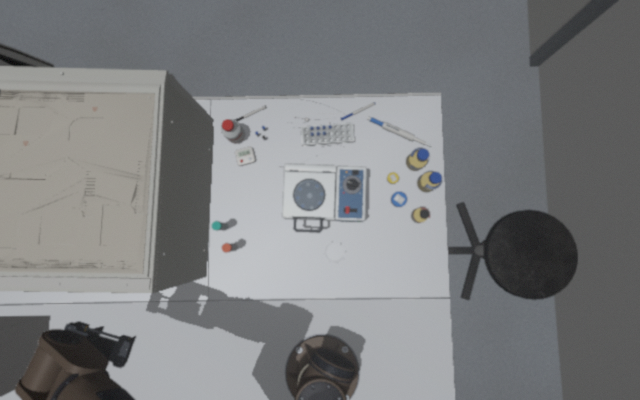

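View pics/scene0.png

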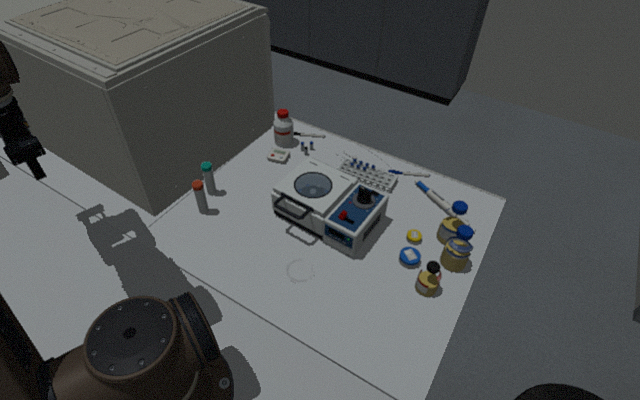

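The top view shows the centrifuge at about (283–367, 166–231), with the handle at (308,225), knob at (352,184) and release at (350,210). The scene view shows the knob at (366,196), release at (345,215) and handle at (293,208). The bystanders are all clear of it. Next I measure.

```bash
cat > h.py <<'E'
import numpy as np,cv2
from scipy.spatial.transform import Rotation as Ro
from cell import r,eyes
def ray(n,uv):
    c=eyes.camera_params(n);K=np.array([[c['fx'],0,c['cx']],[0,c['fy'],c['cy']],[0,0,1]])
    p=cv2.undistortPoints(np.array(uv,float).reshape(-1,1,2),K,np.array([c['k1'],0,0,0.]))[:,0]
    d=np.c_[p,np.ones(len(p))]@c['R'];return -c['R'].T@c['t'],d
def plane(n,uv,z):
    o,d=ray(n,uv);return o+d*((z-o[2])/d[:,2])[:,None]
def proj(n,X):
    c=eyes.camera_params(n);K=np.array([[c['fx'],0,c['cx']],[0,c['fy'],c['cy']],[0,0,1]])
    return cv2.projectPoints(np.array(X,float).reshape(-1,1,3),cv2.Rodrigues(c['R'])[0],c['t'],K,np.array([c['k1'],0,0,0.]))[0][:,0]
E
python3 - <<'E'
from h import *
for n,(x0,y0,x1,y1) in dict(top=(270,150,380,240),scene=(260,150,400,260)).items():
    im=cv2.imread(f"pics/{n}0.png").astype(int);B,G,R=[im[y0:y1,x0:x1,i] for i in range(3)]
    off=np.array([x0,y0])
    for name,m,z in(("blue",(B-R>35),.1),("red",(R-B>50)&(R-G>50),.118),("dark",(np.max(im[y0:y1,x0:x1],2)<60),.108)):
        k,l,st,ce=cv2.connectedComponentsWithStats(m.astype(np.uint8))
        for i in range(1,k):
            if st[i,4]>8:
                pts=np.argwhere(l==i)[:,::-1]+off
                w=plane(n,pts,z);rect=cv2.minAreaRect((w[:,:2]*1000).astype(np.float32))
                print(n,name,st[i]+np.array([x0,y0,0,0,0]),(ce[i]+off).round(1),w.mean(0).round(4),[np.round(a,1) for a in rect])
t=cv2.imread("pics/top0.png")[150:240,270:380];s=cv2.imread("pics/scene0.png")[150:250,260:400]
cv2.imwrite("pics/crop.png",np.vstack([cv2.resize(t,(420*110//90//1,344)),cv2.resize(cv2.resize(s,(513,366)),(513,256))]) if 0 else np.hstack([cv2.resize(t,(440,360),interpolation=2),cv2.resize(s[:,40:130],(324,360),interpolation=2)]))
E
```

```text
top blue [339 170  23  48 529] [349.4 199.5] [ 0.5843 -0.1017  0.1   ] [array([ 604.9, -104.3]), array([ 73.7, 158.8]), np.float64(88.8)]
top blue [358 171   5  10  32] [360.5 175.1] [ 0.6665 -0.1406  0.1   ] [array([ 665., -139.]), array([13.5, 30.7]), np.float64(88.8)]
top red [346 207   3   6  18] [347.  209.5] [ 0.5492 -0.0922  0.118 ] [array([549.2, -92.2]), array([ 6.6, 16.6]), np.float64(89.0)]
scene blue [363 163   5   7  13] [365.1 166.2] [ 0.7685 -0.0499  0.1   ] [array([769.5, -49.5]), array([28.4,  7.1]), np.float64(2.2)]
scene blue [389 170  11   4  28] [394.1 171.4] [ 0.7948 -0.1332  0.1   ] [array([ 794.5, -132.9]), array([12.2, 30.8]), np.float64(11.1)]
scene blue [329 185  54  47 644] [352.7 212.6] [ 0.5807 -0.1083  0.1   ] [array([ 605. , -107.2]), array([ 77.9, 159.6]), np.float64(86.9)]
scene red [339 211   8   8  33] [342.4 214.5] [ 0.5439 -0.0958  0.118 ] [array([543.5, -96. ]), array([27.4, 11.4]), np.float64(3.5)]
scene dark [285 155   4   8   9] [286.7 158.6] [0.6623 0.1618 0.108 ] [array([662.6, 161.7]), array([34.1,  2.9]), np.float64(17.0)]
scene dark [294
[... 246 characters left out ...]
at64(16.1)]
scene dark [274 193  40  27 327] [292.5 206.9] [0.5046 0.034  0.108 ] [array([504.1,  36.2]), array([110.6,  55.8]), np.float64(86.6)]
scene dark [274 210  49  31 236] [298.6 225.1] [ 0.4597 -0.0146  0.108 ] [array([459.6, -11.4]), array([160.1,  14.6]), np.float64(87.5)]
scene dark [362 212  20  30 160] [371.5 226.3] [ 0.5572 -0.1747  0.108 ] [array([ 558.8, -175. ]), array([ 15.5, 113.6]), np.float64(88.6)]
scene dark [338 214  17  11  68] [347.  219.5] [ 0.5435 -0.1104  0.108 ] [array([ 542.8, -108.1]), array([43.1, 24.4]), np.float64(70.4)]
scene dark [324 225  30  24 303] [338.2 236.4] [ 0.4816 -0.1191  0.108 ] [array([ 482. , -118.1]), array([92.4, 32. ]), np.float64(89.1)]
```

View pics/crop.png

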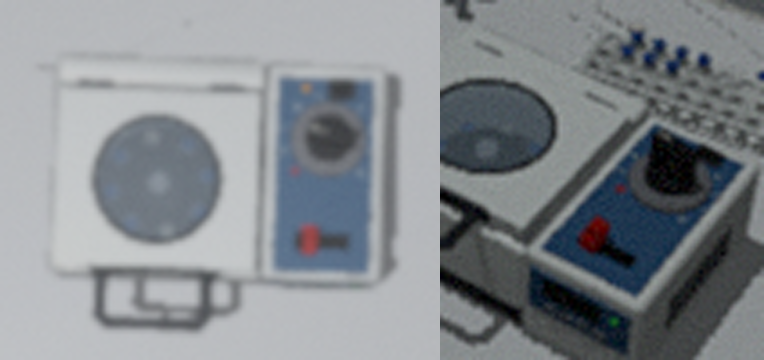

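The crop shows the handle bar from (100,322) to (207,325), the knob centre near (330,138) with its white pointer to the upper left, the red off mark at (296,171), and the release tab at (309,240). Next I fit the pose.

Run:
```python
from h import *
f=lambda u,v:(270+(u+.5)/4-.5,150+(v+.5)/4-.5)
g=lambda u,v:(300+(u+.5)/3.6-.5,150+(v+.5)/3.6-.5)
# name, model xyz(mm), top px, 
P=[("hL",(-132,88,108),f(98,324)),("hR",(-132,12,108),f(209,326)),("tab",(-58,-78,118),f(309,240)),
("cFL",(-92.5,140,100),f(52,270)),("cFR",(-92.5,-140,100),f(382,284)),("cBR",(92.5,-140,100),f(386,70)),("cBL",(92.5,140,100),f(58,57))]
A=np.array([p[1][:2] for p in P])/1e3;W=np.array([plane("top",[p[2]],p[1][2]/1e3)[0,:2] for p in P])
a=A-A.mean(0);w=W-W.mean(0);th=np.arctan2((a[:,0]*w[:,1]-a[:,1]*w[:,0]).sum(),(a*w).sum());R=np.array([[np.cos(th),-np.sin(th)],[np.sin(th),np.cos(th)]])
o=W.mean(0)-R@A.mean(0);print("yaw",np.degrees(th),"o",o)
for p,x,y in zip(P,A,W):print(p[0],y.round(4),((R@x+o-y)*1e3).round(1))
M=lambda x,y,z:np.r_[R@[x/1e3,y/1e3]+o,z/1e3]
for n,X in dict(knob=(28,-92,137),handle=(-132,50,108),hinge=(68,50,104),tab=(-58,-78,118)).items():
    print(n,M(*X).round(4),proj("top",M(*X)).round(1),proj("scene",M(*X)).round(1))
# pointer: white px on knob top z=.144
c=M(28,-92,144);print("pointer ang (world) deg",[np.degrees(np.arctan2(*(plane("top",[f(315,127)],.144)[0]-c)[[1,0]])).round(1)],plane("top",[f(315,127)],.144)[0]-c)
m=M(28,-92,102);d=plane("top",[f(296,171)],.102)[0]-m;print("redmark",np.degrees(np.arctan2(d[1],d[0])),d)
# knob crops enlarge
s=cv2.imread("pics/top0.png")[170:200,335:370];t=cv2.imread("pics/scene0.png")[175:220,345:390]
cv2.imwrite("pics/knob.png",np.hstack([cv2.resize(s,(420,360),interpolation=0),cv2.resize(t,(360,360),interpolation=0)]))
```

```text
yaw -2.759830317676315 o [ 0.61037156 -0.01807296]
hL [0.482  0.0839] [ 0.8 -7.7]
hR [ 0.4792 -0.0082] [-0.1  8.5]
tab [ 0.5488 -0.0918] [-0.1 -1.4]
cFL [0.5278 0.1229] [-3.   3.3]
cFR [ 0.5125 -0.1529] [-1.3 -0.6]
cBR [ 0.6933 -0.1603] [ 2.7 -2.1]
cBL [0.7086 0.1174] [ 0.9 -0. ]
knob [ 0.6339 -0.1113  0.137 ] [[352.6 183.2]] [[364.3 191.2]]
handle [0.4809 0.0382 0.108 ] [[307.9 230.8]] [[286.  211.7]]
hinge [0.6807 0.0286 0.104 ] [[310.3 171.4]] [[327.7 172. ]]
tab [ 0.5487 -0.0932  0.118 ] [[347.3 209.6]] [[342.4 213. ]]
pointer ang (world) deg [np.float64(69.8)] [ 5.21866200e-03  1.41990987e-02 -8.32667268e-17]
redmark 131.98310126706605 [-2.57217736e-02  2.85838730e-02  9.71445147e-17]
```

View pics/knob.png

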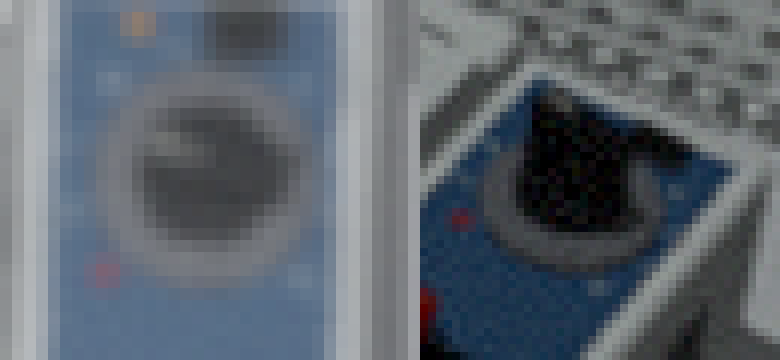

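The pose fits within 3 mm, apart from 8 mm at the bar ends, which is symmetric and harmless. The knob pointer is at about 70° in world and the off mark at 132°, so about 62° anticlockwise. Next I check the clearance to the big box before moving.

Run:
```python
from h import *
for n,uv in(("scene",(155,215)),("top",(209,288)),("scene",(274,120)),("top",(211,98))):print(n,uv,plane(n,[uv],0)[0].round(3))
b=plane("scene",[(155,215)],0)[0]
for z in(.2,.3,.35,.4,.5,.6):print(z,proj("scene",[b[0],b[1],z]).round(),proj("top",[b[0],b[1],z]).round())
for n,uv in(("tubeG top",(217,226)),("tubeO",(227,248))):print(n,plane("top",[uv],.114)[0].round(3))
R=Ro.from_quat(r.sense()['ee_rot']).as_matrix();print(R.round(3))
```

```text
scene (155, 215) [0.342 0.416 0.   ]
top (209, 288) [0.286 0.396 0.   ]
scene (274, 120) [0.933 0.412 0.   ]
top (211, 98) [0.979 0.399 0.   ]
0.2 [[135. 163.]] [[183. 278.]]
0.3 [[123. 131.]] [[169. 281.]]
0.35 [[117. 114.]] [[162. 283.]]
0.4 [[110.  95.]] [[153. 285.]]
0.5 [[94. 53.]] [[134. 291.]]
0.6 [[76.  4.]] [[109. 297.]]
tubeG top [0.501 0.339 0.114]
tubeO [0.428 0.305 0.114]
[[-0.955  0.295 -0.   ]
 [ 0.295  0.955 -0.001]
 [ 0.    -0.001 -1.   ]]
```

```bash
python3 -m handwheel '[[[0,0,0],[0,-0.04,0],0],[[0,0,0],[0,-0.04,0],0],[[0,0,0],[0,-0.04,0],0],[[0,0,0],[0,-0.04,0],0],[[0,0,0],[0,-0.03,0],0]]'
python3 -m handwheel '[[[0,0,7],[0,0,0],0],[[0,0,7],[0,0,0],0],[[0,0,7],[0,0,0],0],[[0,0,7],[0,0,0],0],[[0,0,7],[0,0,0],0]]'
python3 -m handwheel '[[[0,0,7],[0,0,0],0],[[0,0,7],[0,0,0],0],[[0,0,7],[0,0,0],0],[[0,0,7],[0,0,0],0],[[0,0,7],[0,0,0],0]]'
python3 -m handwheel '[[[0,0,7],[0,0,0],0],[[0,0,7],[0,0,0],0],[[0,0,7],[0,0,0],0],[[0,0,2],[0,0,0],0]]'
```

```text
t: 0.52
eef_pos: [0.1273, 0.4126, 0.233]
ee_rot: [0.149, 0.989, -0.001, -0.0]
force: [0.2, 0.3, 0.1]
opening: 0.0951
grasp_force: 0.0
t: 0.93
eef_pos: [0.1284, 0.4155, 0.2334]
ee_rot: [0.442, 0.897, -0.0, -0.0]
force: [-0.3, 0.1, 0.8]
opening: 0.0955
grasp_force: 0.0
t: 1.35
eef_pos: [0.1284, 0.4155, 0.2333]
ee_rot: [0.692, 0.722, -0.0, 0.0]
force: [0.2, -0.9, 0.4]
opening: 0.0955
grasp_force: 0.0
t: 1.68
eef_pos: [0.1284, 0.4155, 0.2333]
ee_rot: [0.822, 0.569, -0.0, 0.0]
force: [0.1, -0.4, -0.6]
opening: 0.0951
grasp_force: 0.0
```

```bash
python3 -m handwheel '[[[0,0,0],[-0.0084,0.0384,0],0],[[0,0,0],[-0.0084,0.0384,0],0],[[0,0,0],[-0.0084,0.0384,0],0],[[0,0,0],[-0.0084,0.0384,0],0]]'
python3 -m handwheel '[[[0,0,0],[-0.02,0.0325,0],0],[[0,0,0],[-0.02,0.0325,0],0],[[0,0,0],[-0.02,0.0325,0],0]]'
python3 -m handwheel '[[[0,0,0],[-0.02,0.0325,0],0],[[0,0,0],[-0.02,0.0325,0],0],[[0,0,0],[-0.02,0.0325,0],0]]'
python3 -m handwheel '[[[0,0,0],[-0.018,0.0345,0],0],[[0,0,0],[-0.018,0.0345,0],0],[[0,0,0],[-0.018,0.0345,0],0],[[0,0,0],[-0.018,0.0345,0],0],[[0,0,0],[-0.018,0.0345,0],0]]'
python3 -m handwheel '[[[0,0,0],[-0.018,0.0345,0],0],[[0,0,0],[-0.018,0.0345,0],0],[[0,0,0],[-0.018,0.0345,0],0],[[0,0,0],[-0.018,0.0345,0],0],[[0,0,0],[0,0,0],0]]'
```

```text
t: 2.02
eef_pos: [0.262, 0.33, 0.2334]
ee_rot: [0.82, 0.573, -0.0, -0.0]
force: [-0.0, 1.2, 0.1]
opening: 0.0951
grasp_force: 0.0
t: 2.27
eef_pos: [0.3326, 0.2395, 0.2333]
ee_rot: [0.82, 0.572, -0.0, -0.0]
force: [0.6, 1.7, -0.5]
opening: 0.095
grasp_force: 0.0
t: 2.52
eef_pos: [0.4034, 0.1494, 0.2334]
ee_rot: [0.82, 0.572, -0.0, -0.0]
force: [0.3, 0.1, 0.5]
opening: 0.0948
grasp_force: 0.0
t: 2.93
eef_pos: [0.5344, 0.0054, 0.2332]
ee_rot: [0.82, 0.572, -0.0, -0.0]
force: [0.1, 1.2, 0.2]
opening: 0.0951
grasp_force: 0.0
t: 3.35
eef_pos: [0.6413, -0.1128, 0.2321]
ee_rot: [0.821, 0.571, 0.0, 0.001]
force: [-0.5, 0.2, 0.2]
opening: 0.0953
grasp_force: 0.0
```

```bash
python3 -m handwheel '[[[0,0,0],[-0.001,-0.0075,0.03],0],[[0,0,0],[0,0,0.03],0],[[0,0,0],[0,0,0.02],0],[[0,0,0],[0,0,0.014],0],[[0,0,0],[0,0,0],0]]'
python3 -c "
from h import *
a=eyes.grab_frame('scene')[120:270,250:450,::-1];cv2.imwrite('pics/k1.png',cv2.resize(a,(800,600),interpolation=2))"
```

```text
t: 3.77
eef_pos: [0.6294, -0.1058, 0.1361]
ee_rot: [0.82, 0.572, -0.002, -0.002]
force: [-0.0, -0.2, 0.2]
opening: 0.0952
grasp_force: 0.0
```

View pics/k1.png

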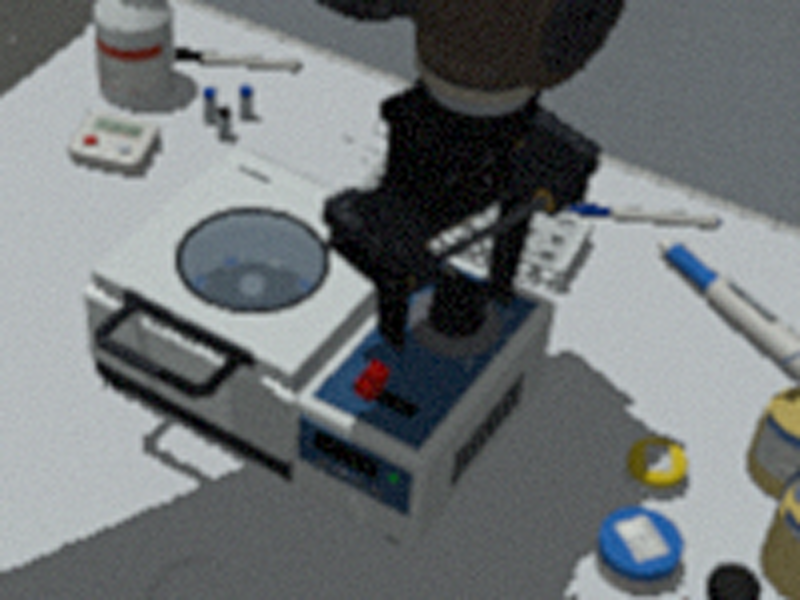

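The picture shows the fingers straddling the knob, with the bar between them at (460,300). I correct by 6 mm and close.

```bash
python3 -m handwheel '[[[0,0,0],[-0.003,0.006,0],120],[[0,0,0],[0,0,0],255],[[0,0,0],[0,0,0],255],[[0,0,0],[0,0,0],255],[[0,0,0],[0,0,0],255]]'
python3 -m handwheel '[[[0,0,0],[0,0,0],255],[[0,0,0],[0,0,0],255],[[0,0,0],[0,0,0],255],[[0,0,0],[0,0,0],255],[[0,0,0],[0,0,0],255]]'
python3 -c "
from h import *
print(r.sense()['ft_torque'])"
```

```text
t: 4.23
eef_pos: [0.6355, -0.1112, 0.14]
ee_rot: [0.82, 0.572, 0.0, 0.0]
force: [0.4, -1.0, 0.2]
opening: 0.0674
grasp_force: 0.0
t: 4.65
eef_pos: [0.6355, -0.1112, 0.1394]
ee_rot: [0.82, 0.572, 0.0, -0.0]
force: [-0.3, -0.7, 0.8]
opening: 0.0339
grasp_force: 0.0
[-0.12670031  0.13783806  0.03196637]
```

```bash
for i in 1 2; do python3 -m handwheel '[[[0,0,0],[0,0,0],255],[[0,0,0],[0,0,0],255],[[0,0,0],[0,0,0],255],[[0,0,0],[0,0,0],255]]'; done
python3 -c "
from h import *
print(r.sense()['ft_torque'])"
```

```text
t: 4.98
eef_pos: [0.6361, -0.1116, 0.1395]
ee_rot: [0.82, 0.572, 0.0, 0.001]
force: [3.4, -2.3, -2.5]
opening: 0.0136
grasp_force: 30.0
t: 5.32
eef_pos: [0.636, -0.1116, 0.1395]
ee_rot: [0.82, 0.572, 0.0, 0.001]
force: [4.8, -3.4, -1.7]
opening: 0.0139
grasp_force: 30.0
[-0.6569912  -0.71419737 -0.02720749]
```

```bash
python3 -m handwheel '[[[0,0,-6],[0,0,0],255],[[0,0,-6],[0,0,0],255],[[0,0,-6],[0,0,0],255],[[0,0,-6],[0,0,0],255],[[0,0,-6],[0,0,0],255]]'
python3 -m handwheel '[[[0,0,-6],[0,0,0],255],[[0,0,-6],[0,0,0],255],[[0,0,-6],[0,0,0],255],[[0,0,-4],[0,0,0],255],[[0,0,0],[0,0,0],255]]'
python3 -c "
from h import *
print(r.sense()['ft_torque'])"
python3 -m handwheel '[[[0,0,-4],[0,0,0],255],[[0,0,0],[0,0,0],255]]'
python3 -c "
from h import *
print(r.sense()['ft_torque'])"
python3 -m handwheel '[[[0,0,-4],[0,0,0],255],[[0,0,0],[0,0,0],255]]'
python3 -c "
from h import *
print(r.sense()['ft_torque'])"
```

```text
t: 5.73
eef_pos: [0.6368, -0.1117, 0.1395]
ee_rot: [0.642, 0.767, 0.001, 0.002]
force: [8.8, -3.3, -4.8]
opening: 0.0138
grasp_force: 30.0
t: 6.15
eef_pos: [0.6373, -0.1115, 0.1395]
ee_rot: [0.484, 0.875, 0.001, 0.002]
force: [11.8, -2.1, -6.5]
opening: 0.0141
grasp_force: 30.0
[-0.32300744 -2.02282268 -0.01350278]
t: 6.32
eef_pos: [0.6374, -0.1114, 0.1395]
ee_rot: [0.454, 0.891, 0.001, 0.002]
force: [12.3, -2.1, -6.0]
opening: 0.0142
grasp_force: 30.0
[-0.32387801 -2.09423468  0.04577567]
t: 6.48
eef_pos: [0.6375, -0.1113, 0.1395]
ee_rot: [0.422, 0.906, 0.001, 0.002]
force: [12.1, -1.7, -6.6]
opening: 0.014
grasp_force: 30.0
[-0.23530398 -2.15549142  0.01578287]
```

```bash
for i in 1; do python3 -m handwheel '[[[0,0,-3],[0,0,0],255],[[0,0,0],[0,0,0],255]]'
python3 -c "
from h import *
print(r.sense()['ft_torque'])"
python3 -m handwheel '[[[0,0,-3],[0,0,0],255],[[0,0,0],[0,0,0],255]]'
python3 -c "
from h import *
print(r.sense()['ft_torque'])"
python3 -m handwheel '[[[0,0,-3],[0,0,0],255],[[0,0,0],[0,0,0],255]]'
python3 -c "
from h import *
print(r.sense()['ft_torque'])";done
```

```text
t: 6.65
eef_pos: [0.6375, -0.1113, 0.1395]
ee_rot: [0.399, 0.917, 0.001, 0.002]
force: [11.5, -2.3, -6.5]
opening: 0.0139
grasp_force: 30.2
[-0.2696937  -2.23536718 -0.60670065]
t: 6.82
eef_pos: [0.6373, -0.1112, 0.1396]
ee_rot: [0.376, 0.927, 0.001, 0.002]
force: [11.4, -0.9, -6.0]
opening: 0.0144
grasp_force: 31.4
[-0.01939741 -2.07846385 -0.92083643]
t: 6.98
eef_pos: [0.6373, -0.1111, 0.1395]
ee_rot: [0.351, 0.936, 0.001, 0.002]
force: [12.7, 0.4, -5.7]
opening: 0.0153
grasp_force: 31.7
[-0.02049766 -2.11123635 -0.84022609]
```

```bash
python3 -m handwheel '[[[0,0,0],[0,0,0],0],[[0,0,0],[0,0,0],0],[[0,0,0],[0,0,0],0],[[0,0,0],[0,0,0],0],[[0,0,0],[0,0,0],0]]'
python3 -m handwheel '[[[0,0,0],[0,0,-0.03],0],[[0,0,0],[0,0,-0.035],0],[[0,0,0],[0,0,-0.03],0]]'
python3 -m handwheel '[[[0,0,7],[0,0,0],0],[[0,0,7],[0,0,0],0],[[0,0,7],[0,0,0],0],[[0,0,7],[0,0,0],0],[[0,0,7],[0,0,0],0]]'
python3 -m handwheel '[[[0,0,7],[0,0,0],0],[[0,0,7],[0,0,0],0],[[0,0,3],[0,0,0],0],[[0,0,0],[0,0,0],0]]'
```

```text
t: 7.4
eef_pos: [0.6352, -0.1111, 0.1394]
ee_rot: [0.352, 0.936, 0.0, -0.0]
force: [-0.0, 0.4, -0.1]
opening: 0.0433
grasp_force: 0.0
t: 7.65
eef_pos: [0.6352, -0.1112, 0.2359]
ee_rot: [0.352, 0.936, 0.0, -0.0]
force: [-0.1, -0.8, 0.6]
opening: 0.0635
grasp_force: 0.0
t: 8.07
eef_pos: [0.6352, -0.1111, 0.2345]
ee_rot: [0.619, 0.785, -0.0, -0.0]
force: [-0.9, -0.6, 0.5]
opening: 0.0934
grasp_force: 0.0
t: 8.4
eef_pos: [0.6353, -0.1112, 0.2344]
ee_rot: [0.727, 0.686, -0.0, -0.0]
force: [-0.5, -0.5, 0.1]
opening: 0.0951
grasp_force: 0.0
```

```bash
python3 -m handwheel '[[[0,0,0],[0.0233,-0.0272,0],140],[[0,0,0],[0.0233,-0.0272,0],140],[[0,0,0],[0.0233,-0.0272,0],140],[[0,0,0],[0.0233,-0.0272,0],140]]'
python3 -m handwheel '[[[0,0,0],[0.0233,-0.0272,0],140],[[0,0,0],[0.0233,-0.0272,0],140],[[0,0,0],[0,0,0.03],140],[[0,0,0],[0,0,0.03],140],[[0,0,0],[0,0,0],140]]'
python3 -c "
from h import *
a=eyes.grab_frame('scene')[140:260,250:410,::-1];cv2.imwrite('pics/h1.png',cv2.resize(a,(800,600),interpolation=2))"
```

```text
t: 8.73
eef_pos: [0.5305, -0.0113, 0.2343]
ee_rot: [0.726, 0.688, -0.0, -0.0]
force: [1.8, 0.2, 0.2]
opening: 0.0737
grasp_force: 0.0
t: 9.15
eef_pos: [0.4781, 0.0379, 0.1712]
ee_rot: [0.725, 0.688, -0.002, -0.002]
force: [0.1, 0.1, 0.3]
opening: 0.0444
grasp_force: 0.0
```

View pics/h1.png

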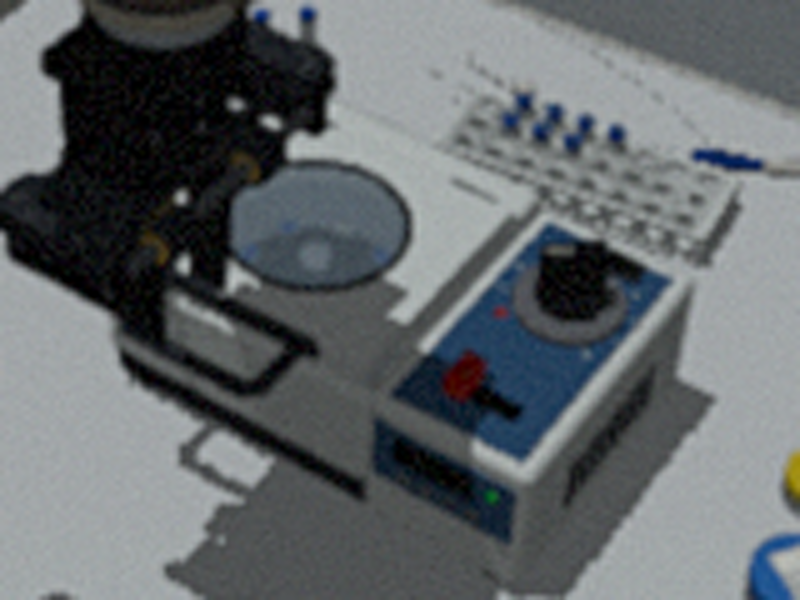

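The picture shows the fingers (150–215, 250–340) above the handle and the white pointer line at (560,252). I check both against projections.

Run:
```python
from h import *
f=lambda X:((proj("scene",X)-[250,140])*5).round()
k=np.array([.6345,-.1113,.144])
print("knob centre",f(k))
for a in(70,90,110,120,132,140):
    print(a,f(k+[.015*np.cos(np.radians(a)),.015*np.sin(np.radians(a)),0]),f(k-[.019*np.cos(np.radians(a)),.019*np.sin(np.radians(a)),0]))
print("tips",f([.478,.038,.152]),f([.478+.022,.038,.152]),f([.478-.022,.038,.152]))
print("bar",f([.4827,.076,.108]),f([.479,0.0,.108]))
a=eyes.grab_frame('scene')[175:215,345:395];b=eyes.grab_frame('top')[165:245,285:375]
cv2.imwrite("pics/kk.png",np.hstack([cv2.resize(a[:,:,::-1],(450,360),interpolation=0),cv2.resize(b[:,:,::-1],(350,360)if 0 else (345,360),interpolation=0)]))
```

```text
knob centre [[573. 246.]]
70 [[554. 231.]] [[598. 266.]]
90 [[548. 236.]] [[605. 259.]]
110 [[545. 242.]] [[609. 251.]]
120 [[545. 245.]] [[609. 247.]]
132 [[546. 249.]] [[607. 242.]]
140 [[547. 252.]] [[606. 239.]]
tips [[174. 303.]] [[199. 278.]] [[149. 329.]]
bar [[124. 328.]] [[239. 390.]]
```

View pics/kk.png

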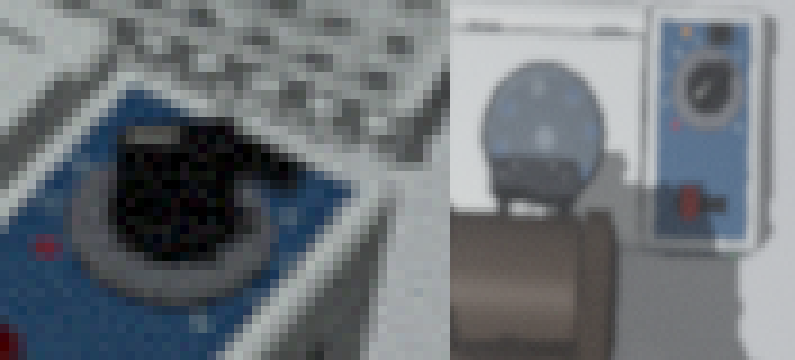

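In the top view the pointer lies diagonally toward the red mark, so the knob is off. The fingers line up with the bar. I descend and grip.

```bash
python3 -m handwheel '[[[0,0,0],[0,0.003,0.03],140],[[0,0,0],[0,0,0.02],140],[[0,0,0],[0,0,0.013],140],[[0,0,0],[0,0,0],140]]'
python3 -m handwheel '[[[0,0,0],[0,0,0],255],[[0,0,0],[0,0,0],255],[[0,0,0],[0,0,0],255],[[0,0,0],[0,0,0],255],[[0,0,0],[0,0,0],255]]'
python3 -m handwheel '[[[0,0,0],[0,0,0],255],[[0,0,0],[0,0,0],255]]'
```

```text
t: 9.63
eef_pos: [0.4833, 0.037, 0.1107]
ee_rot: [0.726, 0.687, -0.001, -0.001]
force: [0.0, 0.3, -0.3]
opening: 0.0427
grasp_force: 0.0
t: 10.05
eef_pos: [0.4835, 0.0373, 0.1122]
ee_rot: [0.726, 0.687, 0.0, 0.0]
force: [0.2, 0.3, -0.4]
opening: 0.0151
grasp_force: 0.0
t: 10.22
eef_pos: [0.484, 0.0372, 0.1119]
ee_rot: [0.726, 0.687, 0.001, 0.001]
force: [2.8, -0.3, 3.7]
opening: 0.009
grasp_force: 30.0
```

```bash
for i in 1; do python3 -m handwheel '[[[0,0,0],[0,0,-0.002],255],[[0,0,0],[0,0,0],255]]'; python3 -m handwheel '[[[0,0,0],[0,0,-0.002],255],[[0,0,0],[0,0,0],255]]'; python3 -m handwheel '[[[0,0,0],[0,0,-0.002],255],[[0,0,0],[0,0,0],255]]'; done
```

```text
t: 10.38
eef_pos: [0.484, 0.0372, 0.1139]
ee_rot: [0.726, 0.687, 0.001, 0.001]
force: [4.9, 0.6, -1.4]
opening: 0.0091
grasp_force: 30.0
t: 10.55
eef_pos: [0.4841, 0.0372, 0.1158]
ee_rot: [0.726, 0.687, 0.001, 0.001]
force: [5.0, -0.4, -2.2]
opening: 0.0091
grasp_force: 30.0
t: 10.72
eef_pos: [0.4842, 0.0372, 0.1178]
ee_rot: [0.726, 0.687, 0.001, 0.001]
force: [7.0, -0.1, -1.9]
opening: 0.0091
grasp_force: 30.0
```

Moved 6 mm with only about 2 N on the tool so far, so I continue gently.

```bash
for i in 1; do python3 -m handwheel '[[[0,0,0],[0,0,-0.001],255],[[0,0,0],[0,0,0],255]]'; python3 -m handwheel '[[[0,0,0],[0,0,-0.001],255],[[0,0,0],[0,0,0],255]]'; python3 -m handwheel '[[[0,0,0],[0,0,-0.001],255],[[0,0,0],[0,0,0],255]]'; done
```

```text
t: 10.88
eef_pos: [0.4842, 0.0372, 0.1187]
ee_rot: [0.726, 0.687, 0.001, 0.001]
force: [7.0, -0.9, -2.4]
opening: 0.0093
grasp_force: 30.0
t: 11.05
eef_pos: [0.4842, 0.0372, 0.1197]
ee_rot: [0.726, 0.687, 0.001, 0.001]
force: [6.7, 0.1, -2.6]
opening: 0.009
grasp_force: 30.0
t: 11.22
eef_pos: [0.4843, 0.0372, 0.1207]
ee_rot: [0.726, 0.687, 0.001, 0.001]
force: [8.0, 0.2, -2.4]
opening: 0.0091
grasp_force: 30.0
```

```bash
for i in 1; do python3 -m handwheel '[[[0,0,0],[0,0,-0.003],255],[[0,0,0],[0,0,0],255]]'; python3 -m handwheel '[[[0,0,0],[0,0,-0.003],255],[[0,0,0],[0,0,0],255]]'; python3 -m handwheel '[[[0,0,0],[0,0,-0.003],255],[[0,0,0],[0,0,0],255]]'; done
```

```text
t: 11.38
eef_pos: [0.4845, 0.0372, 0.1239]
ee_rot: [0.726, 0.687, 0.001, 0.001]
force: [8.4, -0.8, -2.1]
opening: 0.0091
grasp_force: 30.0
t: 11.55
eef_pos: [0.4848, 0.0372, 0.127]
ee_rot: [0.726, 0.687, 0.001, 0.001]
force: [8.6, -1.0, -1.7]
opening: 0.0094
grasp_force: 30.0
t: 11.72
eef_pos: [0.4851, 0.0372, 0.1301]
ee_rot: [0.726, 0.687, 0.002, 0.002]
force: [10.4, 1.0, -3.4]
opening: 0.0092
grasp_force: 30.0
```

The lid comes freely: 18 mm at about 2–3 N. The lock has let go, so I carry on opening along the arc.

```bash
python3 -m handwheel '[[[0,0,0],[0,0.0046,-0.0217],255],[[0,0,0],[0,0.0060,-0.0212],255],[[0,0,0],[0,0,0],255]]'
python3 -m handwheel '[[[0,0,0],[0,0.0082,-0.0204],255],[[0,0,0],[0,0.0105,-0.0194],255],[[0,0,0],[0,0,0],255]]'
```

```text
t: 11.97
eef_pos: [0.4959, 0.0366, 0.1752]
ee_rot: [0.726, 0.687, 0.002, 0.002]
force: [7.0, -0.0, -2.9]
opening: 0.0094
grasp_force: 30.0
t: 12.22
eef_pos: [0.5154, 0.0354, 0.2142]
ee_rot: [0.726, 0.687, 0.002, 0.002]
force: [11.5, 0.1, -8.5]
opening: 0.0094
grasp_force: 30.0
```

```bash
python3 -c "
from h import *
print(r.sense()['force'],r.sense()['ft_torque'],r.sense()['eef_pos'])"
```

```text
[11.53997634  0.09115274 -8.48623459] [-0.22080034 -1.88242938  0.0768278 ] [0.51541562 0.03542063 0.21417674]
```

```bash
python3 -m handwheel '[[[0,0,0],[0,0.0135,-0.0176],255],[[0,0,0],[0,0.0144,-0.0166],255],[[0,0,0],[0,0,0],255]]'
python3 -m handwheel '[[[0,0,0],[0,0.0165,-0.0149],255],[[0,0,0],[0,0.0177,-0.0130],255],[[0,0,0],[0,0,0],255]]'
```

```text
t: 12.47
eef_pos: [0.5415, 0.0341, 0.2476]
ee_rot: [0.726, 0.687, 0.0, 0.0]
force: [-2.9, -0.1, 0.7]
opening: 0.009
grasp_force: 30.0
t: 12.72
eef_pos: [0.5754, 0.0322, 0.2753]
ee_rot: [0.726, 0.687, 0.0, -0.0]
force: [-9.4, 0.0, 11.9]
opening: 0.0093
grasp_force: 30.0
```

```bash
python3 -m handwheel '[[[0,0,0],[0,0.0182,-0.0120],255],[[0,0,0],[0,0.0127,-0.0062],255],[[0,0,0],[0,0,0],255],[[0,0,0],[0,0,0],255]]'
python3 -c "
from h import *
s=r.sense();p=s['eef_pos'];print(np.hypot(.6807-p[0],p[2]-.108),np.arctan2(p[2]-.108,.6807-p[0])-.02)
a=eyes.grab_frame('scene')[80:260,230:470,::-1];cv2.imwrite('pics/e1.png',cv2.resize(a,(800,600),interpolation=2))"
```

```text
t: 13.05
eef_pos: [0.6045, 0.0306, 0.2916]
ee_rot: [0.726, 0.687, -0.001, -0.001]
force: [-3.6, -0.2, 5.8]
opening: 0.0094
grasp_force: 30.0
0.19881020599250515 1.1575256360586634
```

View pics/e1.png

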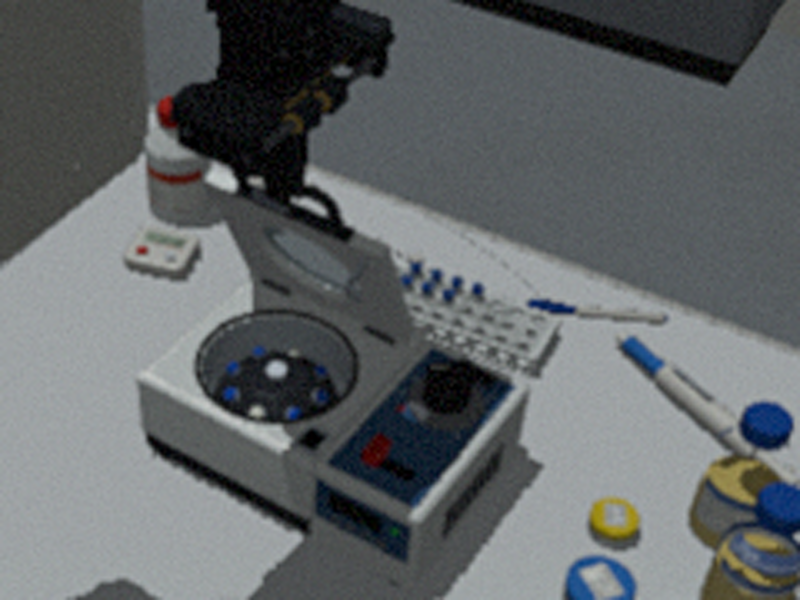

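The picture shows the lid wide open at about 66°, with the handle held at (285,190) and the bystanders where they were. I let it settle and hand in.

```bash
python3 -m handwheel '[[[0,0,0],[0,0,0],255],[[0,0,0],[0,0,0],255],[[0,0,0],[0,0,0],255]]'; python3 -c "
from cell import r
print(r.job_done())"
```

```text
t: 13.35
eef_pos: [0.6044, 0.0306, 0.2916]
ee_rot: [0.726, 0.687, -0.001, -0.001]
force: [-1.7, -0.1, 2.4]
opening: 0.0089
grasp_force: 30.0
the job is handed in; nothing more can be done
None
```

I turned the speed knob to its off stop, and the trial pull showed the lock had already let go, so I left the red release alone; the lid was held by its handle about 66° open and the bystanders looked undisturbed when I handed in, though no verdict came back.

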